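# Load the blue filter into position 4 of the filter wheel

### The arm

A 6-joint arm with a two-finger parallel gripper is mounted at the origin on a cart in front of the work surface, level with it; the furniture and walls round the work are solid. World frame = base frame: x ahead of the robot, y to its left, z up, the work surface at z = 0. Lengths are in m, angles in degrees, forces in N, time in s.
With the tool pointing down it reaches from about 0.25 to 0.725 m from the base axis. Payload 9.7 kg.
Tool frame: the origin (TCP) lies midway between the tips of the shut fingers; the grasp point (between the pads) lies 19 mm behind it; z points along the fingers, y is the line along which they close (so a half turn about z gives the same grasp; the last joint's range is limited). The gripper opens to 85 mm and grips with 20 to 120 N. Pads are 22 mm wide; open, the fingers measure 114 mm over their backs; the gripper's body (76 mm by 85 mm) begins 54 mm behind the grasp point. The pads swing forward as they close: fully open they stand 13 mm farther back than shut.
Start: joints at [72.479, 4.979, 10.078, 95.1, 0, 90], TCP at [0.166, 0.524, 0.231] pointing down, gripper open.
Joint ranges: [-179.16, 179.16], [-48.56, 103.87], [-65.8, 70.77], [-126.05, 130.52], [-82.76, 87.17], [-180, 180]. Speed limits (degrees/s): [127.2, 127.2, 147.25, 180, 180, 180].

### API

Orientations are given as [roll, pitch, yaw] about the fixed x, y, z axes, in that order (R = Rz(yaw) Ry(pitch) Rx(roll)).
In Python, from workcell import bot gives the robot as it stands.
- The arm moves only by the shell command python3 -m crank 'ROWS' [FORCE]. ROWS is JSON, a list of rows, each an object with "gripper": the finger opening in mm, from 0 to 85.4; "travel": the shift along the tool's x, y, z in mm, a list of three; "twist": the turn, a rotation vector about the tool's x, y, z in rad, a list of three. In form: [{"gripper": gripper, "travel": [tx, ty, tz], "twist": [rx, ry, rz]}, ...]. A call has 1 to 12 rows; each row shifts and turns the commanded pose from where the row before left it, along the tool's axes as they then stand; what a row does not reach is not made up. A row lasts 1/8 s, in which the tool goes at most 62.5 mm and 10.7 degrees, less where a joint would pass 70% of its speed; a pose out of reach is approached as far as the arm can. A call is refused whole if a number of a shift passes 62.5 or a number of a turn 0.188, either way. A call with a gripper value outside its range is refused whole. The fingers move at their own pace and stop on an object; FORCE is the grip in N (left out, the last holds). Time passes only in rows, so rows that do not move let the fingers close. It gives the time, the measured TCP pose, the force, the opening and the grip force at its end, in the units of the state.
- bot.get_obs(): the state, without advancing time (a new reading comes with each control period).
- bot.camera(name): name is "scene" or "top" or "wrist"; returns the picture (480x640x3 uint8, red, green, blue); there is no depth.
- bot.calibration(name): a dict with "vfov" (degrees; the focal length in pixels is half the picture's height over the tangent of half this angle, whatever the lens; pixels are square), "cx", "cy" (the principal point, pixels), "camera_from_world" (4x4, takes a point from world to camera coordinates). Camera axes: x right, y down, z forward; pixel columns grow to the right and rows downward; lengths in m; the calibration is good to about 2 mm. A picture is of the moment at which its call begins: read the wrist's pose just before it. calibration takes no time and is no camera call; for the wrist camera it gives the pose at the moment of the call.
- bot.job_done(): hands the job in; it is judged then, once.
The state is a dict: "time": time; "q": joint angles; "qd": joint speeds; "joint_efforts": joint torques, N m; "ee_pos": TCP position; "tcp_rot": TCP orientation; "wrist_force": force on the tool from outside, world axes, zero at the start; "torque": the same for the moment, N m; "opening": finger opening in m; "grasp_force": force on a finger pad.
Only numpy, scipy, OpenCV 4.12 (cv2) and the standard library are available. Lean on these libraries where they do the work, as an engineer would, in place of code of your own. Each camera call takes 0.05 s, during which the arm holds its last target. There are 200 camera calls.

### The job

Load the loose blue glass filter into position 4 of the filter wheel: press the knob down gently, just far enough to free the wheel, turn it until 4 stands in the window, and let the knob spring right up so that the wheel locks on that number; then set the filter in the empty pocket that has come to the open front and press it gently until it is fully home, and let go. Do not force the wheel round against its brake or lock or push it hard down onto its base, and leave the other things on the bench where they are.

Things in the scene. Friction and masses are not known exactly. Their poses are not given: they have to be found in the camera images.
- housing: Fixed filter wheel unit, grey housing 160 x 160 mm; origin: centre of underside, on the wheel's axis; own x to the back, y left, z up. Aluminium lid (top 35.5 mm above the bench) only over own x > -24 mm; in front the black wheel (136 mm across, top face at 28 mm) lies bare behind a 20 mm wall. Six pockets numbered 1 to 6, only 4 is empty. A capped port 4.5 mm high is on the lid behind the knob.
- index_ring: Hidden under the lid (frame as the housing's). A spring (3 N when fully up, 4 N more per mm down) lifts wheel and knob against it: studs on the wheel's rim stand in its notches (locked on a number, fully up) or, if let up between numbers, on its rubber lining (about 3 mm down, wheel held by friction). Only pushed down 3.5 to 5.2 mm (17 to 24 N) does the wheel turn freely; deeper it would scrape.
- wheel (a joint): Turn of wheel and knob (rad, grows clockwise seen from above). Number n is in the window, and pocket n in the open front, at (n - 1) x 1.0472: 4 at 3.1416. Stops just below 1 and above 6. Starts locked on 2. Let up within about 0.03 rad of a number, the studs find the notches and centre to about 0.01 rad.
- knob (a point): Centre of the knob's ribbed grip, on the axis: black upright cylinder 35 mm across, 26 mm high (13 mm either way of this point). Below it a skirt 44 mm across, 6 mm thick, top 13 mm below this point, which fingertips may push on. Turns and sinks with the wheel: this point is 64 mm above the bench when fully up, 61 mm on the lining.
- window (a point): Centre of the small window (22 x 17 mm, black frame 1 mm high) in the lid, right of the knob seen from the front, 53 mm from the axis. It shows white numerals 11 mm high on the wheel, upright for a reader at the front. Numerals also lie bare in the open front, beside other pockets; only the one in the window counts.
- bay (a point): Fixed point at the height of the wheel's top face, over the centre of the pocket that stands in the open front when the wheel is locked on a number: 42 mm in front of the axis, 28 mm above the bench.
- pocket4 (a point): Centre of the floor of pocket 4, 7 mm below the wheel's top face, 42 mm from the axis; moves with the wheel. Round bore of 35 mm with a 1 mm lead-in. Three spring balls in its wall, 1.8 mm above its floor, stand 0.8 mm in the way of the filter's rim: it rests on them 3 to 4 mm too high and must be pushed past with 10 to 16 N, while the sprung wheel sinks 2 to 3 mm and rises again.
- blue_filter: Loose blue glass filter in a black ring: a disc 33 mm across, 8.4 mm thick, 12 g, lying flat on the bench in front of the wheel unit, to the right. Origin: centre of its underside. Fully home, its underside is on the pocket's floor and its top 1.4 mm above the wheel's top face. Keep this side up.
- objective_case: Bystander: screw-top case standing upright, 36 mm across, 59 mm high, black cap; origin centre of underside.
- oil_bottle: Bystander: small brown dropper bottle standing upright, 30 mm across, 68 mm high; origin centre of underside.
- coverslips: Bystander: small white carton 35 x 63 x 18 mm; origin centre of underside.

How it is judged:
By the outcome, as a careful person would: the job done as asked, in the order asked, and still so for the second after the job is handed in, with the robot touching nothing.
It also fails if it takes over 64 s, if anything falls off the work surface, if the arm or the gripper's body presses on something with over 40 N, if the wrist force passes 120 N, or if a joint passes its speed limit or range.

## Working session

There is one attempt and no reset: what is moved stays moved. The work goes in short steps, Python scripts to look and compute and a shell command to move; the robot and the scene stay as the last step left them, time stands still between calls to the robot, and variables do not carry over. Pictures are saved under pics/ and viewed, at most 10 in all, crops included, and the job is handed in when it is done.

```bash
mkdir -p pics; ls; python3 - <<'E'
from workcell import bot
import cv2
print(bot.get_obs())
for n in("top","scene"):
    cv2.imwrite(f"pics/{n}0.png",bot.camera(n)[:,:,::-1]); print(n,bot.calibration(n))
E
```

```text
pics
{'time': 0.0, 'q': array([7.24794089e+01, 5.00955006e+00, 1.00339286e+01, 9.50994372e+01,
       1.15644539e-03, 8.99993318e+01]), 'qd': array([ 0.0342115 ,  0.12885927, -0.00804254,  0.03250608, -0.06187071,
        0.01348479]), 'joint_efforts': array([-2.25040960e-03, -5.20388961e+01,  4.64801967e+01,  1.63585012e-02,
       -8.13389624e-05,  1.46533718e-06]), 'ee_pos': array([0.16550088, 0.52426381, 0.23059324]), 'tcp_rot': array([-1.79924941e+02, -1.15731972e-03,  1.62480076e+02]), 'wrist_force': array([ 0.03938446,  0.27645834, -1.18359829]), 'torque': array([-0.03077527,  0.00255937, -0.00172121]), 'grasp_force': 0.0, 'opening': 0.08571810192007318}
top {'vfov': 44.81761374003647, 'cx': 318.3555634348372, 'cy': 226.86445843592276, 'camera_from_world': array([[ 0.02198058, -0.99975395, -0.00298105, -0.00219816],
       [-0.99090863, -0.02139005, -0.13282531,  0.57887358],
       [ 0.13272886,  0.00587352, -0.99113498,  1.24511269],
       [ 0.        ,  0.        ,  0.        ,  1.        ]])}
scene {'vfov': 46.14111188647122, 'cx': 324.9929680017962, 'cy': 239.82756568208853, 'camera_from_world': array([[-0.99950907,  0.02771502,  0.01461143,  0.58250883],
       [ 0.01263684,  0.78335832, -0.62144192,  0.01834493],
       [-0.02866926, -0.62095219, -0.78332397,  1.40435818],
       [ 0.        ,  0.        ,  0.        ,  1.        ]])}
```

View pics/top0.png

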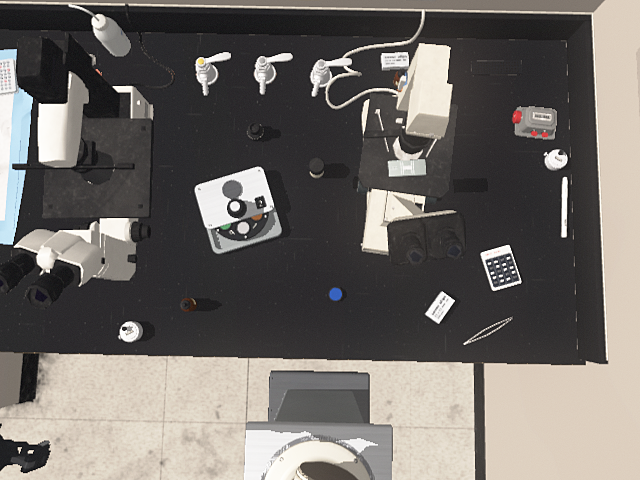

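View pics/scene0.png

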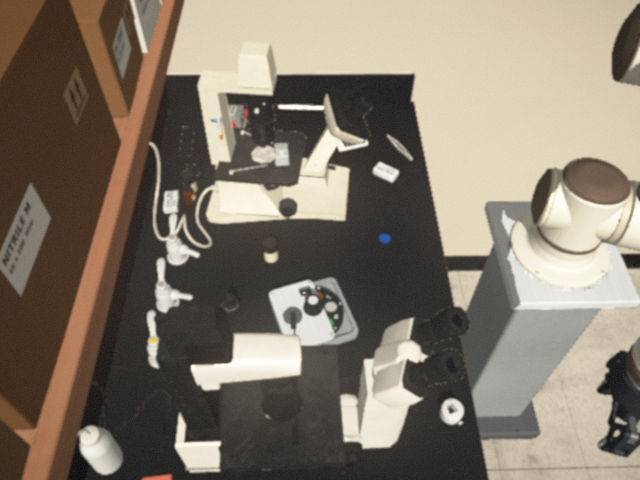

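The top view shows the wheel unit with the knob top at about (236,208), the window at (260,202), the filter at (336,294), and the oil bottle at (188,304).

```bash
cat > h.py <<'E'
from workcell import bot
import numpy as np, cv2
from scipy.spatial.transform import Rotation as R
def ray(c,u,v,z):
    f=240/np.tan(np.radians(c["vfov"]/2)); M=c["camera_from_world"]
    d=M[:3,:3].T@np.array([(u-c["cx"])/f,(v-c["cy"])/f,1]); o=-M[:3,:3].T@M[:3,3]
    return o+d*(z-o[2])/d[2]
def proj(c,p):
    f=240/np.tan(np.radians(c["vfov"]/2)); q=c["camera_from_world"]@np.append(p,1)
    return q[:2]/q[2]*f+[c["cx"],c["cy"]]
def step(target,yaw=None):
    "remaining shift in tool axes (mm) and twist to target world TCP, tool down at yaw (deg)"
    o=bot.get_obs(); r=R.from_euler('xyz',o["tcp_rot"],degrees=True)
    print("pos",o["ee_pos"].round(4),"rot",o["tcp_rot"].round(2),"F",o["wrist_force"].round(1),"t",round(o["time"],2))
    print("shift tool mm",(r.inv().apply(np.array(target)-o["ee_pos"])*1e3).round(1))
    if yaw is not None: print("twist rad",(r.inv()*R.from_euler('xyz',[180,0,yaw],degrees=True)).as_rotvec().round(3))
E
python3 - <<'E'
from h import *
c=bot.calibration("top")
im=cv2.imread("pics/top0.png")
b=(im[:,:,0].astype(int)-im[:,:,2]>80); b[:270]=0;b[320:]=0;b[:,:310]=0;b[:,360:]=0
v,u=np.nonzero(b); print("filt",u.mean(),v.mean(),np.ptp(u),ray(c,u.mean(),v.mean(),.008))
k=ray(c,236,207.5,.077); w=ray(c,260,202,.0365); print("knob",k,"win",w, np.linalg.norm((w-k)[:2]),"yaw of right dir",np.degrees(np.arctan2(*(w-k)[1::-1]))+90)
for p in [(195,184),(261,166),(281,235),(215,253)]: print(ray(c,*p,.02))
s=bot.calibration("scene")
print("scene check knob",proj(s,k),"filt",proj(s,ray(c,u.mean(),v.mean(),.008)))
cw=bot.calibration("wrist");o=bot.get_obs();M=np.linalg.inv(cw["camera_from_world"]);r=R.from_euler('xyz',o["tcp_rot"],degrees=True)
print("cam in tool",r.inv().apply(M[:3,3]-o["ee_pos"]),"axis in tool",r.inv().apply(M[:3,2]),cw["vfov"])
x=cv2.resize(im[150:320,180:360],None,fx=4,fy=4,interpolation=cv2.INTER_CUBIC)[:600];cv2.imwrite("pics/c.png",x)
step([k[0],k[1],.2])
E
```

```text
filt 335.22314049586777 293.6611570247934 12 [ 0.43382782 -0.0302116   0.008     ]
knob [0.61180985 0.18809433 0.077     ] win [0.63201358 0.14132426 0.0365    ] 0.050947321156878424 yaw of right dir 23.36337398032687
[0.67304225 0.29159224 0.02      ]
[0.71785194 0.14377389 0.02      ]
[0.56114175 0.09355594 0.02      ]
[0.51763749 0.23921343 0.02      ]
scene check knob [314.43686458 298.31768072] filt [384.44267392 237.89735189]
cam in tool [ 0.06655227 -0.00047075 -0.14251907] axis in tool [-0.26392589 -0.00101947  0.96454242] 70.83810842749448
pos [0.1655 0.5243 0.2307] rot [-179.93   -0.    162.48] F [-0.  -0.   0.3] t 0.1
shift tool mm [-526.8 -186.2   30.9]
```

View pics/c.png

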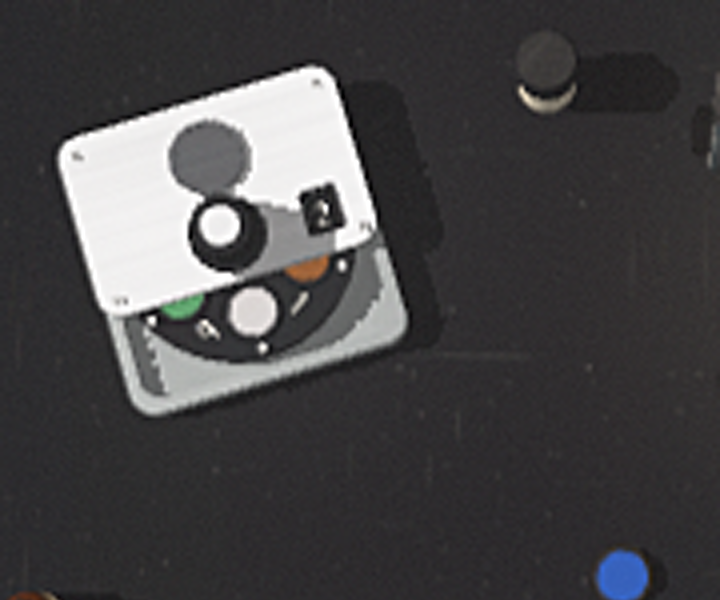

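Crop confirms: knob ≈ (0.61, 0.19), "2" is in the window, housing yaw ≈ 16.7°, filter ≈ (0.434, −0.030). I'll move clear of the microscope first.

```bash
python3 -m crank '[{"gripper":85,"travel":[-25,-25,-2],"twist":[0,0,0]},{"gripper":85,"travel":[-38,-39,-3],"twist":[0,0,0]},{"gripper":85,"travel":[-38,-39,-3],"twist":[0,0,0]},{"gripper":85,"travel":[-38,-39,-3],"twist":[0,0,0]},{"gripper":85,"travel":[-38,-39,-3],"twist":[0,0,0]},{"gripper":85,"travel":[-38,-39,-3],"twist":[0,0,0]},{"gripper":85,"travel":[-38,-39,-3],"twist":[0,0,0]},{"gripper":85,"travel":[0,0,0],"twist":[0,0,0]}]'; python3 -c "
from h import *
step([.5,.1,.25],196.7)"
```

```text
time: 1.1
ee_pos: [0.33, 0.1986, 0.2515]
tcp_rot: [180.0, 0.0, 162.2]
wrist_force: [-0.6, 1.2, -0.8]
opening: 0.0851
grasp_force: 0.0
pos [0.33   0.1986 0.2515] rot [1.8000e+02 3.0000e-02 1.6215e+02] F [-0.6  1.2 -0.8] t 1.1
shift tool mm [-192.   -41.8    1.6]
twist rad [-0.     0.001 -0.603]
```

```bash
python3 -m crank '[{"gripper":85,"travel":[-48,-10.5,0.4],"twist":[0,0,0]},{"gripper":85,"travel":[-48,-10.5,0.4],"twist":[0,0,0]},{"gripper":85,"travel":[-48,-10.5,0.4],"twist":[0,0,0]},{"gripper":85,"travel":[-48,-10.5,0.4],"twist":[0,0,0]},{"gripper":85,"travel":[0,0,0],"twist":[0,0,-0.151]},{"gripper":85,"travel":[0,0,0],"twist":[0,0,-0.151]},{"gripper":85,"travel":[0,0,0],"twist":[0,0,-0.151]},{"gripper":85,"travel":[0,0,0],"twist":[0,0,-0.15]},{"gripper":85,"travel":[0,0,0],"twist":[0,0,0]},{"gripper":85,"travel":[0,0,0],"twist":[0,0,0]}]'; python3 - <<'E'
from h import *
import pickle
o=bot.get_obs(); c=bot.calibration("wrist"); im=bot.camera("wrist"); pickle.dump(c,open("w1.pkl","wb"))
cv2.imwrite("pics/w1.png",im[:,:,::-1])
for n,p in dict(knob=[.6118,.1881,.077],filt=[.4338,-.0302,.008]).items(): print(n,proj(c,p))
E
```

```text
time: 2.35
ee_pos: [0.4992, 0.104, 0.2495]
tcp_rot: [180.0, -0.0, -163.1]
wrist_force: [-0.4, 0.3, 0.2]
opening: 0.085
grasp_force: 0.0
knob [365.39786551 347.71526281]
filt [217.81768046 118.79638095]
```

View pics/w1.png

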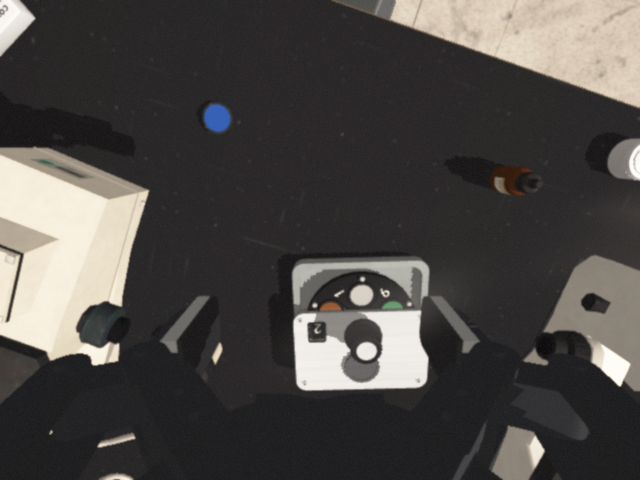

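The wrist view (inverted) matches the predictions: knob top at (367,350), filter at (217,118). Next, an enlarged crop for the housing pose.

```bash
python3 - <<'E'
import cv2
im=cv2.imread("pics/w1.png")
cv2.imwrite("pics/w1c.png",cv2.resize(im[255:395,280:440],None,fx=4,fy=4,interpolation=cv2.INTER_CUBIC))
E
```

```text
(no output)
```

View pics/w1c.png

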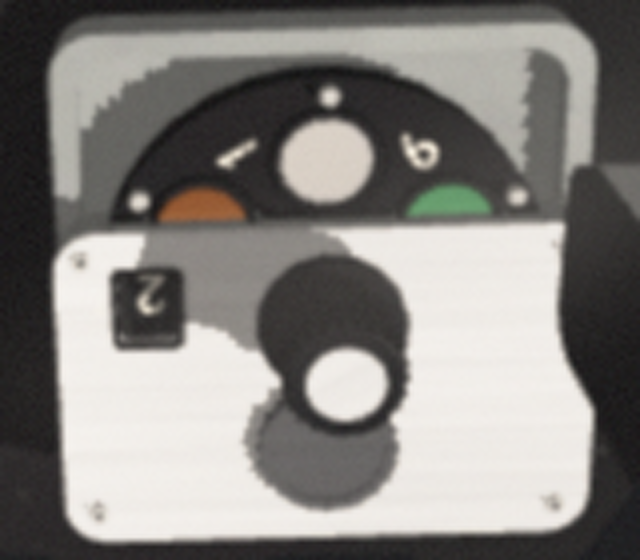

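```bash
python3 - <<'E'
from h import *
import pickle
c=pickle.load(open("w1.pkl","rb"))
g=lambda x,y,z: ray(c,280+(x+.5)/4-.5,255+(y+.5)/4-.5,z)[:2]
sk=g(333,330,.051); top=g(347,385,.077); bay=g(327,160,.0294); win=g(148,308,.0365)
fl=g(60,240,.0355); S=[g(*p,.0355) for p in [(80,260),(97,512),(552,500),(558,243)]]
studs=[g(*p,.028) for p in[(330,97),(139,202),(517,196)]]
print("skirt",sk,"top",top,"bay",bay,"win",win)
a=lambda v:np.degrees(np.arctan2(v[1],v[0]))
print("yaw screws",a(S[1]-S[0]),a(S[2]-S[3]),a(S[1]-S[2])+90,a(S[0]-S[3])+90, "center screws",np.mean(S,0))
print("yaw lid edge",a(g(60,238,.0355)-g(560,222,.0355))+90,"back",a(g(100,542,.0355)-g(560,530,.0355))+90)
print("yaw sk-bay",a(sk-bay),np.linalg.norm(sk-bay),"win",a(win-sk)+90,np.linalg.norm(win-sk))
import scipy.optimize as so
A=np.array(studs);q=so.least_squares(lambda p:np.linalg.norm(A-p[:2],axis=1)-p[2],[.61,.188,.06]).x;print("studs circ",q)
print("filt",ray(c,217,118,.0084))
im=cv2.imread("pics/w1.png");b=(im[:,:,0].astype(int)-im[:,:,2]>80);n,l,st,ce=cv2.connectedComponentsWithStats(b.astype(np.uint8));i=1+st[1:,4].argmax();print(ce[i],st[i],ray(c,*ce[i],.0084))
E
```

```text
skirt [0.614348   0.18955729] top [0.61508125 0.19031588] bay [0.57382327 0.17676066] win [0.63085061 0.13971525]
yaw screws 19.46140354293604 20.079986424376067 18.619992055835453 19.100251361555678 center screws [0.64011158 0.19669707]
yaw lid edge 18.86528964586323 back 18.61336325899559
yaw sk-bay 17.524727687401995 0.04249714738201567 win 18.31961006756343 0.05250300312342765
studs circ [0.61667642 0.19120906 0.06416238]
filt [ 0.43326986 -0.03108909  0.0084    ]
[216.88992537 117.68656716] [205 105  25  27 536] [ 0.43299513 -0.03126891  0.0084    ]
```

```bash
python3 -c "
from h import *
step([.6148,.1902,.054],197)"
```

```text
pos [0.4992 0.1039 0.2495] rot [ 1.800e+02 -1.000e-02 -1.631e+02] F [ 0.8 -0.9 -0.8] t 2.4
shift tool mm [-135.7   49.   195.5]
twist rad [ 0.    -0.    -0.002]
```

```bash
python3 -m crank '[{"gripper":85,"travel":[-45,16.3,20],"twist":[0,0,0]},{"gripper":85,"travel":[-45,16.3,25],"twist":[0,0,0]},{"gripper":85,"travel":[-45.7,16.4,30],"twist":[0,0,0]},{"gripper":85,"travel":[0,0,50],"twist":[0,0,0]},{"gripper":60,"travel":[0,0,40],"twist":[0,0,0]},{"gripper":60,"travel":[0,0,20],"twist":[0,0,0]},{"gripper":60,"travel":[0,0,10],"twist":[0,0,0]},{"gripper":60,"travel":[0,0,0],"twist":[0,0,0]},{"gripper":42,"travel":[0,0,0],"twist":[0,0,0]},{"gripper":42,"travel":[0,0,0],"twist":[0,0,0]},{"gripper":42,"travel":[0,0,0],"twist":[0,0,0]}]' 20;  python3 -c "
from h import *
step([.6148,.1902,.054],197)"
```

```text
time: 3.78
ee_pos: [0.615, 0.1901, 0.0554]
tcp_rot: [180.0, 0.1, -163.0]
wrist_force: [0.6, -0.3, -0.5]
opening: 0.0421
grasp_force: 0.0
pos [0.615  0.1901 0.0554] rot [ 1.8000e+02  6.0000e-02 -1.6298e+02] F [ 0.6 -0.3 -0.5] t 3.77
shift tool mm [0.2 0.1 1.4]
twist rad [0.    0.001 0.   ]
```

```bash
python3 -m crank '[{"gripper":33,"travel":[0,0,0],"twist":[0,0,0]},{"gripper":33,"travel":[0,0,0],"twist":[0,0,0]},{"gripper":33,"travel":[0,0,0],"twist":[0,0,0]}]' 20;  python3 -c "
from h import *
step([.6148,.1902,.054],197)"
```

```text
time: 4.15
ee_pos: [0.6149, 0.1903, 0.0551]
tcp_rot: [180.0, 0.0, -163.0]
wrist_force: [-1.0, 2.4, 3.3]
opening: 0.0343
grasp_force: 20.3
pos [0.6149 0.1903 0.0551] rot [ 1.7998e+02  4.0000e-02 -1.6296e+02] F [-1.   2.4  3.3] t 4.15
shift tool mm [ 0.1 -0.1  1.1]
twist rad [0.    0.001 0.001]
```

```bash
python3 -m crank '[{"gripper":45,"travel":[0,0.2,0],"twist":[0,0,0]},{"gripper":45,"travel":[0,0,0],"twist":[0,0,0]},{"gripper":45,"travel":[0,0,0],"twist":[0,0,-0.15]},{"gripper":45,"travel":[0,0,0],"twist":[0,0,-0.15]},{"gripper":45,"travel":[0,0,0],"twist":[0,0,-0.15]},{"gripper":45,"travel":[0,0,0],"twist":[0,0,-0.15]},{"gripper":45,"travel":[0,0,0],"twist":[0,0,-0.15]},{"gripper":45,"travel":[0,0,0],"twist":[0,0,-0.15]},{"gripper":45,"travel":[0,0,0],"twist":[0,0,-0.15]},{"gripper":45,"travel":[0,0,0],"twist":[0,0,0]}]' 20
python3 -m crank '[{"gripper":33,"travel":[0,0,0],"twist":[0,0,0]},{"gripper":33,"travel":[0,0,0],"twist":[0,0,0]},{"gripper":33,"travel":[0,0,0],"twist":[0,0,0]},{"gripper":33,"travel":[0,0,0],"twist":[0,0,0]}]' 20;  python3 -c "
from h import *
step([.6148,.1902,.054],257)
o=bot.get_obs();print(o['q'],R.from_euler('xyz',o['tcp_rot'],degrees=True).inv().apply(o['wrist_force']))"
```

```text
time: 5.4
ee_pos: [0.6145, 0.1901, 0.0544]
tcp_rot: [180.0, -0.0, -102.9]
wrist_force: [-0.6, -0.3, 0.3]
opening: 0.0449
grasp_force: 0.0
time: 5.9
ee_pos: [0.6147, 0.1902, 0.0546]
tcp_rot: [-180.0, -0.0, -102.8]
wrist_force: [1.0, 0.1, -1.1]
opening: 0.034
grasp_force: 20.3
pos [0.6147 0.1902 0.0546] rot [-1.8000e+02 -1.0000e-02 -1.0284e+02] F [ 1.   0.1 -1.1] t 5.9
shift tool mm [-0.1 -0.1  0.6]
twist rad [-0.    -0.     0.003]
[ 1.71939993e+01  1.78753991e+01  5.50506498e+00  7.76331933e+01
 -7.25626334e-03 -5.99630800e+01] [-0.27616233 -0.94190515  1.05191805]
```

```bash
python3 -m crank '[{"gripper":30,"travel":[0,0,0],"twist":[0,0,0]},{"gripper":30,"travel":[0,0,0],"twist":[0,0,0]},{"gripper":30,"travel":[0,0,0.7],"twist":[0,0,0]},{"gripper":30,"travel":[0,0,0.7],"twist":[0,0,0]},{"gripper":30,"travel":[0,0,0.6],"twist":[0,0,0]},{"gripper":30,"travel":[0,0,0],"twist":[0,0,0]},{"gripper":30,"travel":[0,0,0],"twist":[0,0,0]}]' 50;  python3 -c "
from h import *
step([.6148,.1902,.050],257)"
```

```text
time: 6.78
ee_pos: [0.6148, 0.1903, 0.0536]
tcp_rot: [-180.0, 0.0, -102.8]
wrist_force: [-2.4, -1.8, 6.2]
opening: 0.0333
grasp_force: 50.3
pos [0.6148 0.1903 0.0536] rot [-1.7996e+02  3.0000e-02 -1.0281e+02] F [-2.4 -1.8  6.2] t 6.78
shift tool mm [ 0.1 -0.   3.6]
twist rad [-0.001  0.001  0.003]
```

```bash
python3 -m crank '[{"gripper":30,"travel":[0,0,0.8],"twist":[0,0,0]},{"gripper":30,"travel":[0,0,0.8],"twist":[0,0,0]},{"gripper":30,"travel":[0,0,0.7],"twist":[0,0,0]},{"gripper":30,"travel":[0,0,0.7],"twist":[0,0,0]},{"gripper":30,"travel":[0,0,0],"twist":[0,0,0]},{"gripper":30,"travel":[0,0,0],"twist":[0,0,0]}]' 50;  python3 -c "
from h import *
step([.6148,.1902,.050],257)"
```

```text
time: 7.52
ee_pos: [0.6149, 0.1904, 0.0518]
tcp_rot: [-179.9, 0.1, -102.8]
wrist_force: [-4.2, -1.9, 13.8]
opening: 0.0335
grasp_force: 51.0
pos [0.6149 0.1904 0.0518] rot [-1.7991e+02  6.0000e-02 -1.0281e+02] F [-4.2 -1.9 13.8] t 7.53
shift tool mm [0.3 0.1 1.8]
twist rad [-0.001  0.001  0.003]
```

```bash
python3 -m crank '[{"gripper":30,"travel":[0,0,0.7],"twist":[0,0,0]},{"gripper":30,"travel":[0,0,0.7],"twist":[0,0,0]},{"gripper":30,"travel":[0,0,0.7],"twist":[0,0,0]},{"gripper":30,"travel":[0,0,0.5],"twist":[0,0,0]},{"gripper":30,"travel":[0,0,0],"twist":[0,0,0]},{"gripper":30,"travel":[0,0,0],"twist":[0,0,0]}]' 50;  python3 -c "
from h import *
step([.6148,.1902,.050],257)"
```

```text
time: 8.28
ee_pos: [0.615, 0.1906, 0.0502]
tcp_rot: [-179.9, 0.1, -102.8]
wrist_force: [-6.8, -1.6, 20.0]
opening: 0.0331
grasp_force: 51.6
pos [0.615  0.1906 0.0502] rot [-1.7988e+02  1.0000e-01 -1.0281e+02] F [-6.8 -1.6 20. ] t 8.28
shift tool mm [0.4 0.1 0.2]
twist rad [-0.002  0.002  0.003]
```

```bash
python3 -m crank '[{"gripper":30,"travel":[0,0,0],"twist":[0,0,0.05]},{"gripper":30,"travel":[0,0,0],"twist":[0,0,0.05]},{"gripper":30,"travel":[0,0,0],"twist":[0,0,0.05]},{"gripper":30,"travel":[0,0,0],"twist":[0,0,0.05]},{"gripper":30,"travel":[0,0,0],"twist":[0,0,0]}]' 50;  python3 -c "
from h import *
step([.6148,.1902,.050],137);print(bot.get_obs()['torque'])"
```

```text
time: 8.9
ee_pos: [0.615, 0.1906, 0.0502]
tcp_rot: [-179.9, 0.1, -114.3]
wrist_force: [-6.8, -2.0, 20.4]
opening: 0.0336
grasp_force: 51.6
pos [0.615  0.1906 0.0502] rot [-1.7990e+02  1.2000e-01 -1.1431e+02] F [-6.8 -2.  20.4] t 8.9
shift tool mm [ 0.5 -0.   0.2]
twist rad [1.000e-03 3.000e-03 1.897e+00]
[-0.36788137  1.74377572 -0.01161129]
```

```bash
python3 -m crank '[{"gripper":30,"travel":[0,0,0],"twist":[0,0,0.1]},{"gripper":30,"travel":[0,0,0],"twist":[0,0,0.1]},{"gripper":30,"travel":[0,0,0],"twist":[0,0,0.1]},{"gripper":30,"travel":[0,0,0],"twist":[0,0,0.1]},{"gripper":30,"travel":[0,0,0],"twist":[0,0,0.1]},{"gripper":30,"travel":[0,0,0],"twist":[0,0,0.1]},{"gripper":30,"travel":[0,0,0],"twist":[0,0,0.1]},{"gripper":30,"travel":[0,0,0],"twist":[0,0,0.1]},{"gripper":30,"travel":[0,0,0],"twist":[0,0,0.1]},{"gripper":30,"travel":[0,0,0],"twist":[0,0,0]}]' 50;  python3 -c "
from h import *
step([.6148,.1902,.050],137.18);print(bot.get_obs()['torque'])"
```

```text
time: 10.15
ee_pos: [0.6151, 0.1909, 0.0502]
tcp_rot: [179.9, 0.2, -165.9]
wrist_force: [-7.7, -0.5, 19.9]
opening: 0.0333
grasp_force: 51.5
pos [0.6151 0.1909 0.0502] rot [ 1.7995e+02  1.7000e-01 -1.6590e+02] F [-7.7 -0.5 19.9] t 10.15
shift tool mm [ 0.4 -0.6  0.2]
twist rad [0.002 0.002 0.993]
[-0.16805289  1.53642172 -0.04165052]
```

```bash
python3 -m crank '[{"gripper":30,"travel":[0,0,0],"twist":[0,0,0.1]},{"gripper":30,"travel":[0,0,0],"twist":[0,0,0.1]},{"gripper":30,"travel":[0,0,0],"twist":[0,0,0.1]},{"gripper":30,"travel":[0,0,0],"twist":[0,0,0.1]},{"gripper":30,"travel":[0,0,0],"twist":[0,0,0.1]},{"gripper":30,"travel":[0,0,0],"twist":[0,0,0.1]},{"gripper":30,"travel":[0,0,0],"twist":[0,0,0.1]},{"gripper":30,"travel":[0,0,0],"twist":[0,0,0.1]},{"gripper":30,"travel":[0,0,0],"twist":[0,0,0.1]},{"gripper":30,"travel":[0,0,0],"twist":[0,0,0.093]},{"gripper":30,"travel":[0,0,0],"twist":[0,0,0]},{"gripper":30,"travel":[0,0,0],"twist":[0,0,0]}]' 50;  python3 - <<'E'
from h import *
step([.6148,.1902,.050],137.18);print(bot.get_obs()['torque'])
c=bot.calibration("wrist");im=bot.camera("wrist");s=bot.camera("top")
w=proj(c,[.6311,.1399,.0365]);print(w)
t=proj(bot.calibration("top"),[.6311,.1399,.0365]);print(t)
u,v=t.astype(int)
a=cv2.resize(s[v-25:v+25,u-30:u+30],(600,500),interpolation=cv2.INTER_CUBIC)
cv2.imwrite("pics/w2.png",cv2.resize(im,(400,300))[:,:,::-1]);cv2.imwrite("pics/t2.png",a[:,:,::-1])
x=np.zeros((500,800,3),np.uint8);x[:500,:400]=cv2.resize(a,(400,500)); x[:300,400:]=cv2.resize(im,(400,300));cv2.imwrite("pics/m2.png",x[:,:,::-1])
E
```

```text
time: 11.65
ee_pos: [0.615, 0.191, 0.0502]
tcp_rot: [179.8, 0.0, 137.3]
wrist_force: [-6.8, -0.1, 20.0]
opening: 0.0336
grasp_force: 51.5
pos [0.615  0.191  0.0502] rot [1.7982e+02 4.0000e-02 1.3730e+02] F [-6.8 -0.1 20. ] t 11.65
shift tool mm [-0.4 -0.8  0.2]
twist rad [0.003 0.001 0.002]
[-0.10269877  1.71735423  0.04904203]
[270.46992408 370.79773801]
[260.6258162  202.41854967]
```

View pics/m2.png

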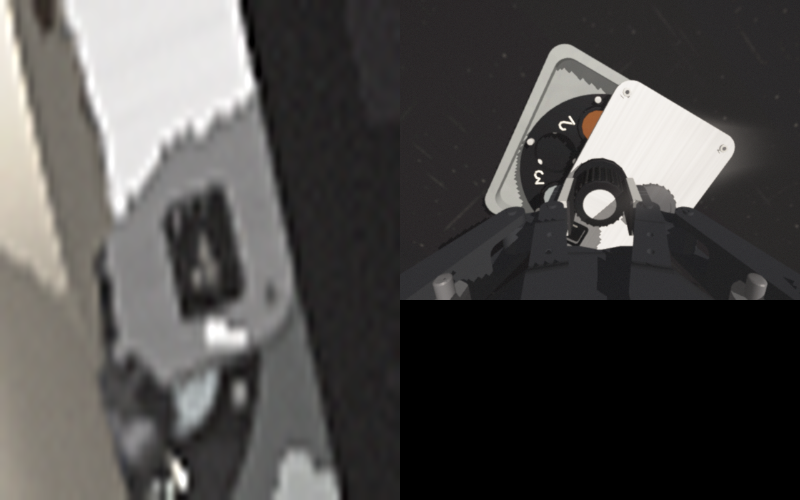

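The window shows 4 and the empty pocket stands at the open front. I'll let the knob up now.

```bash
python3 -m crank '[{"gripper":30,"travel":[0,0,-1],"twist":[0,0,0]},{"gripper":30,"travel":[0,0,-1],"twist":[0,0,0]},{"gripper":30,"travel":[0,0,-1],"twist":[0,0,0]},{"gripper":30,"travel":[0,0,-1],"twist":[0,0,0]},{"gripper":30,"travel":[0,0,-1],"twist":[0,0,0]},{"gripper":30,"travel":[0,0,-1],"twist":[0,0,0]},{"gripper":30,"travel":[0,0,-0.7],"twist":[0,0,0]},{"gripper":30,"travel":[0,0,0],"twist":[0,0,0]}]' 50;  python3 -c "
from h import *
step([.6148,.1902,.0546],137.18);print(bot.get_obs()['torque'])"
```

```text
time: 12.75
ee_pos: [0.6147, 0.191, 0.0542]
tcp_rot: [179.9, -0.0, 137.3]
wrist_force: [-1.5, 4.2, 5.9]
opening: 0.034
grasp_force: 50.0
pos [0.6147 0.191  0.0542] rot [ 1.7993e+02 -3.0000e-02  1.3730e+02] F [-1.5  4.2  5.9] t 12.75
shift tool mm [-0.6 -0.5 -0.4]
twist rad [ 0.001 -0.001  0.002]
[ 0.95009454  0.31328825 -0.02315916]
```

```bash
python3 -m crank '[{"gripper":30,"travel":[0,0,-0.6],"twist":[0,0,0]},{"gripper":30,"travel":[0,0,-0.3],"twist":[0,0,0]},{"gripper":42,"travel":[0,0,0],"twist":[0,0,0]},{"gripper":60,"travel":[0,0,0],"twist":[0,0,0]},{"gripper":60,"travel":[0,0,0],"twist":[0,0,0]},{"gripper":60,"travel":[0,0,-15],"twist":[0,0,0]},{"gripper":60,"travel":[0,0,-35],"twist":[0,0,0]},{"gripper":60,"travel":[0,0,-40],"twist":[0,0,0]},{"gripper":60,"travel":[0,0,-40],"twist":[0,0,0]},{"gripper":60,"travel":[0,0,-20],"twist":[0,0,-0.172]},{"gripper":60,"travel":[0,0,0],"twist":[0,0,-0.15]},{"gripper":60,"travel":[0,0,0],"twist":[0,0,-0.15]}]' 20
python3 -m crank '[{"gripper":60,"travel":[0,0,0],"twist":[0,0,-0.15]},{"gripper":60,"travel":[0,0,0],"twist":[0,0,-0.15]},{"gripper":60,"travel":[0,0,0],"twist":[0,0,-0.15]},{"gripper":60,"travel":[0,0,0],"twist":[0,0,-0.15]},{"gripper":60,"travel":[0,0,0],"twist":[0,0,0]}]' 20
python3 -c "
from h import *
step([.48,-.016,.16],198.7)"
```

```text
time: 14.25
ee_pos: [0.6149, 0.1902, 0.2064]
tcp_rot: [180.0, 0.1, 164.6]
wrist_force: [-0.6, 1.4, 0.8]
opening: 0.0591
grasp_force: 0.0
time: 14.88
ee_pos: [0.6147, 0.1902, 0.2057]
tcp_rot: [-180.0, 0.1, -161.4]
wrist_force: [-0.4, 0.3, -0.1]
opening: 0.0597
grasp_force: 0.0
pos [0.6147 0.1902 0.2057] rot [-1.7999e+02  6.0000e-02 -1.6137e+02] F [-0.4  0.3 -0.1] t 14.88
shift tool mm [ 193.6 -152.4   45.6]
twist rad [-0.     0.001 -0.001]
```

```bash
python3 - <<'E'
from h import *
import pickle
pickle.dump(bot.calibration("wrist"),open("w3.pkl","wb"));cv2.imwrite("pics/w3.png",bot.camera("wrist")[:,:,::-1])
E
python3 -m crank '[{"gripper":60,"travel":[42,-33,5],"twist":[0,0,0]},{"gripper":60,"travel":[42,-33,10],"twist":[0,0,0]},{"gripper":60,"travel":[42,-33,10],"twist":[0,0,0]},{"gripper":60,"travel":[42,-33,10],"twist":[0,0,0]},{"gripper":60,"travel":[42,-33,11],"twist":[0,0,0]},{"gripper":60,"travel":[0,0,40],"twist":[0,0,0]},{"gripper":60,"travel":[0,0,0],"twist":[0,0,0]},{"gripper":60,"travel":[0,0,0],"twist":[0,0,0]}]' 20
python3 - <<'E'
from h import *
c=bot.calibration("wrist");im=bot.camera("wrist")[:,:,::-1];cv2.imwrite("pics/w4.png",im)
b=(im[:,:,0].astype(int)-im[:,:,2]>60);n,l,st,ce=cv2.connectedComponentsWithStats(b.astype(np.uint8));i=1+st[1:,4].argmax();p=ray(c,*ce[i],.0084);print(ce[i],st[i],p)
step([p[0],p[1],.03],198.7)
w=cv2.imread("pics/w3.png");x=np.hstack([cv2.resize(w[:,120:520],(400,480)),cv2.resize(im[:,120:520],(400,480))]);cv2.imwrite("pics/m4.png",x)
E
```

```text
time: 15.92
ee_pos: [0.4692, -0.033, 0.1202]
tcp_rot: [-180.0, 0.1, -161.4]
wrist_force: [1.2, 0.3, 1.1]
opening: 0.06
grasp_force: 0.0
[337.88693234 197.77571826] [ 320  180   37   37 1079] [ 0.43302    -0.03133275  0.0084    ]
pos [ 0.4695 -0.033   0.1204] rot [-1.7996e+02  1.0000e-01 -1.6132e+02] F [ 0.5 -0.2 -0.4] t 15.97
shift tool mm [34.2 13.3 90.3]
twist rad [-0.001  0.002 -0.   ]
```

View pics/m4.png

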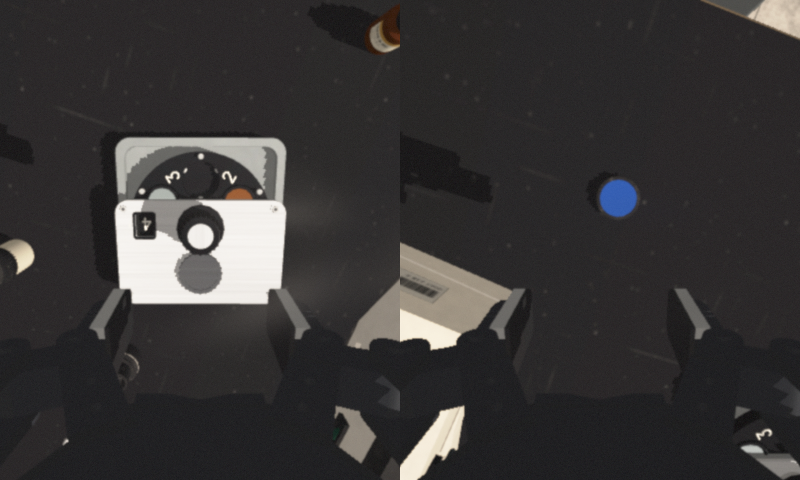

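4 is locked in the window with the empty pocket at the front; the filter is at (0.4330, −0.0313). I'll go down over it and touch the bench lightly to set the tip height.

```bash
python3 -m crank '[{"gripper":60,"travel":[17,6.6,0],"twist":[0,0,0]},{"gripper":60,"travel":[17.2,6.7,20],"twist":[0,0,0]},{"gripper":46,"travel":[0,0,40],"twist":[0,0,0]},{"gripper":42,"travel":[0,0,25],"twist":[0,0,0]},{"gripper":40,"travel":[0,0,15],"twist":[0,0,0]},{"gripper":40,"travel":[0,0,8],"twist":[0,0,0]},{"gripper":40,"travel":[0,0,3],"twist":[0,0,0]},{"gripper":40,"travel":[0,0,0],"twist":[0,0,0]},{"gripper":40,"travel":[0,0,0],"twist":[0,0,0]}]' 20
python3 -c "
from h import *
step([.433,-.0313,.005],198.7)"
```

```text
time: 17.1
ee_pos: [0.4323, -0.0318, 0.0083]
tcp_rot: [-180.0, 0.0, -161.3]
wrist_force: [0.2, 0.8, -0.3]
opening: 0.0399
grasp_force: 0.0
pos [ 0.4323 -0.0318  0.0083] rot [-1.7998e+02  5.0000e-02 -1.6132e+02] F [ 0.2  0.8 -0.3] t 17.1
shift tool mm [-0.8  0.2  3.3]
twist rad [-0.     0.001 -0.   ]
```

```bash
python3 -m crank '[{"gripper":40,"travel":[-0.7,0.2,2],"twist":[0,0,0]},{"gripper":40,"travel":[0,0,2],"twist":[0,0,0]},{"gripper":40,"travel":[0,0,0],"twist":[0,0,0]},{"gripper":40,"travel":[0,0,0],"twist":[0,0,0]}]'
python3 -m crank '[{"gripper":40,"travel":[0,0,1],"twist":[0,0,0]},{"gripper":40,"travel":[0,0,0],"twist":[0,0,0]},{"gripper":40,"travel":[0,0,0],"twist":[0,0,0]}]'
python3 -m crank '[{"gripper":40,"travel":[0,0,1],"twist":[0,0,0]},{"gripper":40,"travel":[0,0,0],"twist":[0,0,0]},{"gripper":40,"travel":[0,0,0],"twist":[0,0,0]}]'
```

```text
time: 17.6
ee_pos: [0.4325, -0.0313, 0.0037]
tcp_rot: [180.0, -0.0, -161.3]
wrist_force: [0.1, -0.3, 0.6]
opening: 0.0399
grasp_force: 0.0
time: 17.98
ee_pos: [0.4326, -0.0313, 0.0027]
tcp_rot: [-180.0, 0.0, -161.3]
wrist_force: [0.1, -0.4, 0.6]
opening: 0.0401
grasp_force: 0.0
time: 18.35
ee_pos: [0.4325, -0.0313, 0.0017]
tcp_rot: [180.0, -0.0, -161.3]
wrist_force: [-0.2, -0.2, -0.2]
opening: 0.04
grasp_force: 0.0
```

```bash
for i in 1 2 3; do python3 -m crank '[{"gripper":40,"travel":[0,0,1],"twist":[0,0,0]},{"gripper":40,"travel":[0,0,0],"twist":[0,0,0]},{"gripper":40,"travel":[0,0,0],"twist":[0,0,0]}]' | egrep 'ee|wrist'; done
```

```text
ee_pos: [0.4325, -0.0313, 0.0007]
wrist_force: [0.6, 0.2, 0.5]
ee_pos: [0.4325, -0.0313, -0.0003]
wrist_force: [0.4, -0.2, 0.5]
ee_pos: [0.4325, -0.0313, -0.0013]
wrist_force: [0.4, -0.0, -0.4]
```

```bash
for i in 1 2 3; do python3 -m crank '[{"gripper":40,"travel":[0,0,0.8],"twist":[0,0,0]},{"gripper":40,"travel":[0,0,0],"twist":[0,0,0]},{"gripper":40,"travel":[0,0,0],"twist":[0,0,0]}]' | egrep 'ee|wrist'; done
```

```text
ee_pos: [0.4326, -0.0313, -0.0015]
wrist_force: [-3.6, -0.7, 6.7]
ee_pos: [0.4326, -0.0313, -0.0015]
wrist_force: [-6.7, -0.9, 16.0]
ee_pos: [0.4327, -0.0313, -0.0016]
wrist_force: [-10.8, 1.0, 24.4]
```

```bash
python3 -m crank '[{"gripper":40,"travel":[0,0,-4],"twist":[0,0,0]},{"gripper":40,"travel":[0,0,-3.5],"twist":[0,0,0]},{"gripper":40,"travel":[0,0,0],"twist":[0,0,0]},{"gripper":30,"travel":[0,0,0],"twist":[0,0,0]},{"gripper":30,"travel":[0,0,0],"twist":[0,0,0]},{"gripper":30,"travel":[0,0,0],"twist":[0,0,0]}]' 20;python3 -m crank '[{"gripper":30,"travel":[0,0,-5],"twist":[0,0,0]},{"gripper":30,"travel":[0,0,-25],"twist":[0,0,0]},{"gripper":30,"travel":[0,0,-40],"twist":[0,0,0]},{"gripper":30,"travel":[0,0,-15],"twist":[0,0,0]},{"gripper":30,"travel":[0,0,0],"twist":[0,0,0]}]' 20;python3 - <<'E'
from h import *
c=bot.calibration("wrist");im=bot.camera("wrist")[:,:,::-1];o=bot.get_obs()
r=R.from_euler('xyz',o["tcp_rot"],degrees=True)
b=(im[:,:,0].astype(int)-im[:,:,2]>60);n,l,st,ce=cv2.connectedComponentsWithStats(b.astype(np.uint8));i=1+st[1:,4].argmax();p=ray(c,*ce[i],o["ee_pos"][2]+.0047)
print("filter in tool mm",r.inv().apply(p-o["ee_pos"])*1e3)
cv2.imwrite("pics/w5.png",cv2.resize(im[180:420,180:500],(800,600)))
b=np.array([.6148,.1902])-.042*np.array([np.cos(np.radians(18.7)),np.sin(np.radians(18.7))]);print(b)
step([*b,.09],198.7)
E
```

```text
time: 21.35
ee_pos: [0.4326, -0.0313, 0.0038]
tcp_rot: [-180.0, -0.0, -161.3]
wrist_force: [-0.7, -0.3, 4.0]
opening: 0.0317
grasp_force: 19.6
time: 21.98
ee_pos: [0.4331, -0.0313, 0.0893]
tcp_rot: [-180.0, 0.1, -161.3]
wrist_force: [-0.5, 0.1, -0.7]
opening: 0.031
grasp_force: 19.9
filter in tool mm [-1.59480466 -0.9125161  -4.70053666]
[0.57501717 0.17673425]
pos [ 0.4325 -0.0313  0.0882] rot [ 1.7999e+02 -2.0000e-02 -1.6131e+02] F [-0.3 -0.2 -0.2] t 22.02
shift tool mm [-201.7  151.4   -1.9]
twist rad [ 0. -0. -0.]
```

View pics/w5.png

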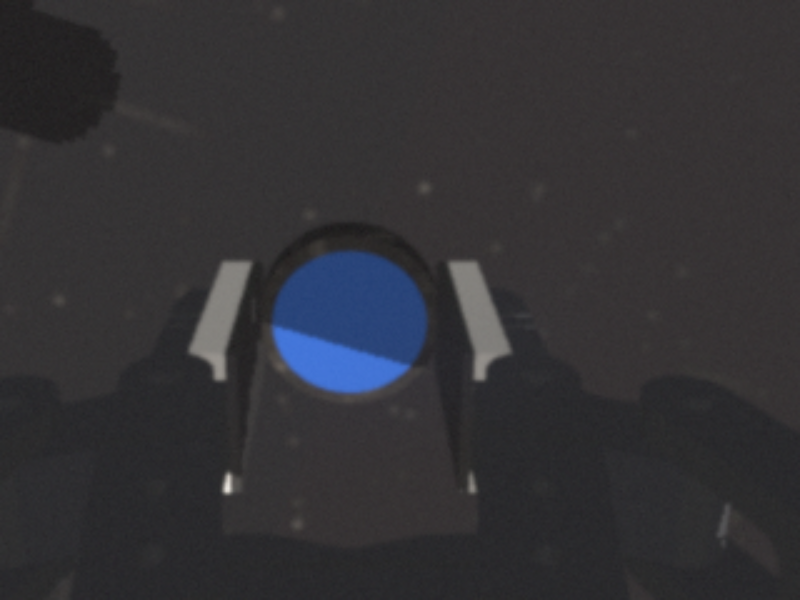

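```bash
python3 - <<'E'
from h import *
import pickle
c=pickle.load(open("w3.pkl","rb")); g=cv2.GaussianBlur(cv2.imread("pics/w3.png",0),(0,0),1).astype(float)
def edge(cols,r0,r1,s):
    P=[]
    for u in cols:
        d=s*np.diff(g[r0:r1,u]); k=d.argmax()
        if d[k]<8 or k in(0,len(d)-1): continue
        a,b,e=d[k-1:k+2]; P.append(ray(c,u,r0+k+.5+.5*(a-e)/(a-2*b+e),.0355)[:2])
    P=np.array(P); 
    for _ in range(3):
        vx,vy,x,y=cv2.fitLine(P.astype(np.float32),cv2.DIST_HUBER,0,1e-4,1e-4).ravel(); res=(P-[x,y])@[-vy,vx]; P=P[abs(res)<.001]
    n=np.array([-vy,vx]); n*=np.sign(n[0])
    print(len(P),"yaw",np.degrees(np.arctan2(n[1],n[0])),"axis dist own x of edge",(np.array([x,y])-[.6147,.1904])@n)
edge(range(245,395),190,215,1); edge(range(250,390),292,312,-1)
# held filter centre
c=bot.calibration("wrist");o=bot.get_obs();r=R.from_euler('xyz',o["tcp_rot"],degrees=True)
for z in(.003,.005): print(r.inv().apply(ray(c,320,308.2,o["ee_pos"][2]+z)-o["ee_pos"])*1e3, proj(c,o["ee_pos"]))
E
```

```text
122 yaw 18.324753 axis dist own x of edge -0.024461247248116016
139 yaw 18.570324 axis dist own x of edge 0.0803035322574606
[-1.10291645 -0.38190288 -3.00034882] [320.82175523 303.09415054]
[-0.12831661 -0.38434786 -5.00007122] [320.82175523 303.09415054]
```

```bash
python3 -m crank '[{"gripper":30,"travel":[-20,15,0],"twist":[0,0,0]},{"gripper":30,"travel":[-40,30,0],"twist":[0,0,0]},{"gripper":30,"travel":[-40,30,0],"twist":[0,0,0]},{"gripper":30,"travel":[-40,30,0],"twist":[0,0,0]},{"gripper":30,"travel":[-40,30,0],"twist":[0,0,0]},{"gripper":30,"travel":[-21,16,0],"twist":[0,0,0.003]},{"gripper":30,"travel":[0,0,25],"twist":[0,0,0]},{"gripper":30,"travel":[0,0,15],"twist":[0,0,0]},{"gripper":30,"travel":[0,0,5],"twist":[0,0,0]},{"gripper":30,"travel":[0,0,0],"twist":[0,0,0]},{"gripper":30,"travel":[0,0,0],"twist":[0,0,0]}]' 20;python3 - <<'E'
from h import *
b=np.array([.6147,.1904])-.042*np.array([np.cos(np.radians(18.5)),np.sin(np.radians(18.5))])
step([*b,.030],198.5)
cv2.imwrite("pics/w6.png",cv2.resize(bot.camera("wrist")[150:420,140:500,::-1],(800,600),interpolation=cv2.INTER_CUBIC))
E
```

```text
time: 23.4
ee_pos: [0.5749, 0.176, 0.0447]
tcp_rot: [-180.0, 0.1, -161.5]
wrist_force: [0.4, 0.4, -0.4]
opening: 0.0314
grasp_force: 19.9
pos [0.5749 0.176  0.0447] rot [-1.8000e+02  7.0000e-02 -1.6151e+02] F [ 0.4  0.4 -0.4] t 23.4
shift tool mm [-0.2  1.  14.7]
twist rad [-0.     0.001 -0.   ]
```

View pics/w6.png

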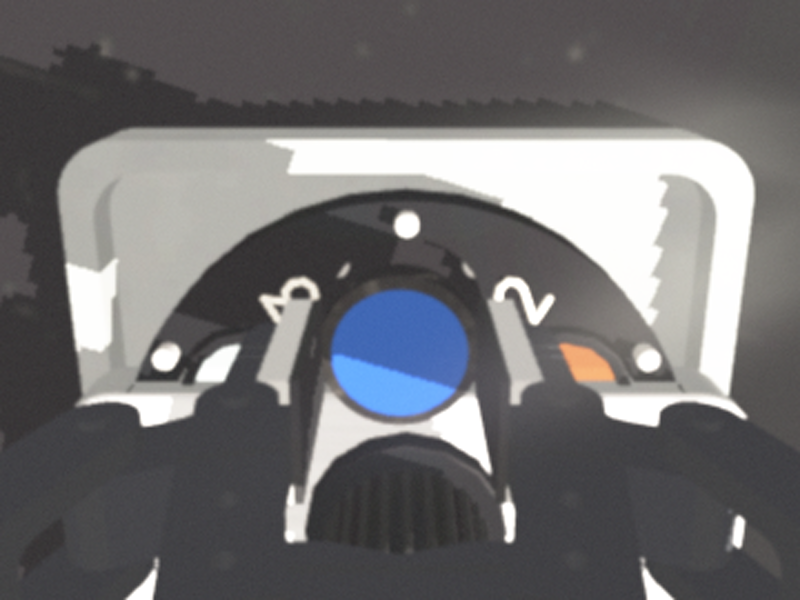

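The stud at (407,224) is slightly right of the filter centre at (400,353), which agrees with the computed +1 mm y correction.

```bash
python3 -m crank '[{"gripper":30,"travel":[0,1,4],"twist":[0,0,0]},{"gripper":30,"travel":[0,0,5],"twist":[0,0,0]},{"gripper":30,"travel":[0,0,2.5],"twist":[0,0,0]},{"gripper":30,"travel":[0,0,0],"twist":[0,0,0]},{"gripper":30,"travel":[0,0,0],"twist":[0,0,0]}]' 20; for i in 1 2 3; do python3 -m crank '[{"gripper":30,"travel":[0,0,1],"twist":[0,0,0]},{"gripper":30,"travel":[0,0,0],"twist":[0,0,0]},{"gripper":30,"travel":[0,0,0],"twist":[0,0,0]}]'|egrep 'ee|wrist'; done
```

```text
time: 24.08
ee_pos: [0.5743, 0.1771, 0.0324]
tcp_rot: [180.0, 0.0, -161.5]
wrist_force: [0.7, 0.5, -0.2]
opening: 0.0312
grasp_force: 19.9
ee_pos: [0.5743, 0.1771, 0.0313]
wrist_force: [-0.8, 0.3, 1.1]
ee_pos: [0.5742, 0.1771, 0.0303]
wrist_force: [0.4, 0.4, -0.5]
ee_pos: [0.5742, 0.1771, 0.0292]
wrist_force: [0.6, -0.4, -0.2]
```

```bash
for i in 1 2 3; do python3 -m crank '[{"gripper":30,"travel":[0,0,0.5],"twist":[0,0,0]},{"gripper":30,"travel":[0,0,0],"twist":[0,0,0]},{"gripper":30,"travel":[0,0,0],"twist":[0,0,0]}]'|egrep 'ee|wrist'; done
```

```text
ee_pos: [0.5743, 0.1771, 0.0288]
wrist_force: [-0.5, -0.1, 0.2]
ee_pos: [0.5743, 0.1771, 0.0284]
wrist_force: [-0.2, -0.5, 1.6]
ee_pos: [0.5743, 0.1771, 0.0279]
wrist_force: [0.1, 0.3, 2.8]
```

```bash
python3 -m crank '[{"gripper":36,"travel":[0,0,-0.3],"twist":[0,0,0]},{"gripper":45,"travel":[0,0,0],"twist":[0,0,0]},{"gripper":45,"travel":[0,0,0],"twist":[0,0,0]},{"gripper":45,"travel":[0,0,-10],"twist":[0,0,0]},{"gripper":20,"travel":[-0.5,0,-12],"twist":[0,0,0]},{"gripper":0,"travel":[0,0,0],"twist":[0,0,0]},{"gripper":0,"travel":[0,0,0],"twist":[0,0,0]},{"gripper":0,"travel":[0,0,0],"twist":[0,0,0]},{"gripper":0,"travel":[0,0,0],"twist":[0,0,0]}]' 20; python3 -m crank '[{"gripper":0,"travel":[0,0,8],"twist":[0,0,0]},{"gripper":0,"travel":[0,0,4],"twist":[0,0,0]},{"gripper":0,"travel":[0,0,2],"twist":[0,0,0]},{"gripper":0,"travel":[0,0,0],"twist":[0,0,0]},{"gripper":0,"travel":[0,0,0],"twist":[0,0,0]}]' 20; for i in 1 2 3 ; do python3 -m crank '[{"gripper":0,"travel":[0,0,1],"twist":[0,0,0]},{"gripper":0,"travel":[0,0,0],"twist":[0,0,0]},{"gripper":0,"travel":[0,0,0],"twist":[0,0,0]}]'|egrep 'ee|wrist'; done
```

```text
time: 27.45
ee_pos: [0.5745, 0.1772, 0.0497]
tcp_rot: [180.0, -0.0, -161.5]
wrist_force: [-0.1, -0.2, 0.5]
opening: 0.0003
grasp_force: 0.0
time: 28.08
ee_pos: [0.5748, 0.1773, 0.0363]
tcp_rot: [-180.0, 0.0, -161.5]
wrist_force: [-0.0, 0.2, 0.4]
opening: 0.0005
grasp_force: 0.0
ee_pos: [0.5747, 0.1773, 0.0351]
wrist_force: [-0.4, -0.4, -0.1]
ee_pos: [0.5747, 0.1773, 0.0341]
wrist_force: [0.1, 0.5, 0.5]
ee_pos: [0.5747, 0.1773, 0.0331]
wrist_force: [0.7, 0.1, -0.6]
```

```bash
for i in 1 2 3 4 5; do python3 -m crank '[{"gripper":0,"travel":[0,0,0.4],"twist":[0,0,0]},{"gripper":0,"travel":[0,0,0.4],"twist":[0,0,0]},{"gripper":0,"travel":[0,0,0],"twist":[0,0,0]}]'|egrep 'ee|wrist'; done
```

```text
ee_pos: [0.5748, 0.1773, 0.0324]
wrist_force: [-0.5, -0.4, 0.5]
ee_pos: [0.5747, 0.1773, 0.0316]
wrist_force: [-1.9, -1.0, 3.0]
ee_pos: [0.5748, 0.1773, 0.0307]
wrist_force: [-0.9, -1.0, 3.6]
ee_pos: [0.5748, 0.1773, 0.0299]
wrist_force: [0.2, -0.8, 4.7]
ee_pos: [0.5747, 0.1773, 0.029]
wrist_force: [-0.5, 0.2, 3.7]
```

```bash
for i in 1 2 3; do python3 -m crank '[{"gripper":0,"travel":[0,0,0.4],"twist":[0,0,0]},{"gripper":0,"travel":[0,0,0.4],"twist":[0,0,0]},{"gripper":0,"travel":[0,0,0],"twist":[0,0,0]}]'|egrep 'ee|wrist'; done
```

```text
ee_pos: [0.5747, 0.1773, 0.0284]
wrist_force: [-1.3, 0.4, 5.6]
ee_pos: [0.5747, 0.1773, 0.0279]
wrist_force: [-1.5, -0.6, 8.0]
ee_pos: [0.5747, 0.1773, 0.0273]
wrist_force: [-3.4, -0.3, 10.0]
```

```bash
for i in 1 2; do python3 -m crank '[{"gripper":0,"travel":[0,0,0.4],"twist":[0,0,0]},{"gripper":0,"travel":[0,0,0.4],"twist":[0,0,0]},{"gripper":0,"travel":[0,0,0],"twist":[0,0,0]}]'|egrep 'ee|wrist'; done
```

```text
ee_pos: [0.5746, 0.1772, 0.0267]
wrist_force: [-4.1, -1.2, 10.9]
ee_pos: [0.5746, 0.1772, 0.0262]
wrist_force: [-4.2, -0.9, 13.0]
```

```bash
python3 -m crank '[{"gripper":0,"travel":[0,0,-2],"twist":[0,0,0]},{"gripper":0,"travel":[0,0,-3],"twist":[0,0,0]},{"gripper":0,"travel":[0,0,-6],"twist":[0,0,0]},{"gripper":0,"travel":[0,0,-25],"twist":[0,0,0]},{"gripper":0,"travel":[0,0,-30],"twist":[0,0,0]},{"gripper":30,"travel":[20,0,-25],"twist":[0,0,0]},{"gripper":70,"travel":[20,0,0],"twist":[0,0,0]},{"gripper":70,"travel":[0,0,0],"twist":[0,0,0]},{"gripper":70,"travel":[0,0,0],"twist":[0,0,0]},{"gripper":70,"travel":[0,0,0],"twist":[0,0,0]}]' 20; python3 - <<'E'
from h import *
import pickle
c=bot.calibration("wrist");im=bot.camera("wrist")[:,:,::-1];cv2.imwrite("pics/w7.png",im);pickle.dump(c,open("w7.pkl","wb"))
b=np.array([.6147,.1904])-.042*np.array([np.cos(np.radians(18.5)),np.sin(np.radians(18.5))])
u,v=proj(c,[*b,.029]);print(u,v)
m=(im[:,:,0].astype(int)-im[:,:,2]>60);n,l,st,ce=cv2.connectedComponentsWithStats(m.astype(np.uint8));i=1+st[1:,4].argmax();print(ce[i],st[i]);e=cv2.fitEllipse(cv2.findContours((l==i).astype(np.uint8),0,1)[0][0]);print(e)
for z in(.028,.0294,.0329): print(z,ray(c,*e[0],z),b)
u,v=int(u),int(v);x0,y0=max(0,min(u-133,373)),max(0,min(v-80,280));print(x0,y0)
cv2.imwrite("pics/w7c.png",cv2.resize(im[y0:y0+200,x0:x0+267],(800,600),interpolation=cv2.INTER_CUBIC))
E
```

```text
time: 34.2
ee_pos: [0.5371, 0.1647, 0.1155]
tcp_rot: [-180.0, -0.0, -161.5]
wrist_force: [0.7, -0.4, 0.4]
opening: 0.0701
grasp_force: 0.0
320.0521103025684 302.1077476983534
[319.64265928 302.33702678] [ 301  285   38   36 1083]
((319.6315612792969, 302.34222412109375), (34.89156723022461, 37.65687561035156), 89.96514129638672)
0.028 [0.57558901 0.17698651 0.028     ] [0.57487041 0.1770732 ]
0.0294 [0.5749706  0.17677933 0.0294    ] [0.57487041 0.1770732 ]
0.0329 [0.57342457 0.17626138 0.0329    ] [0.57487041 0.1770732 ]
187 222
```

View pics/w7c.png

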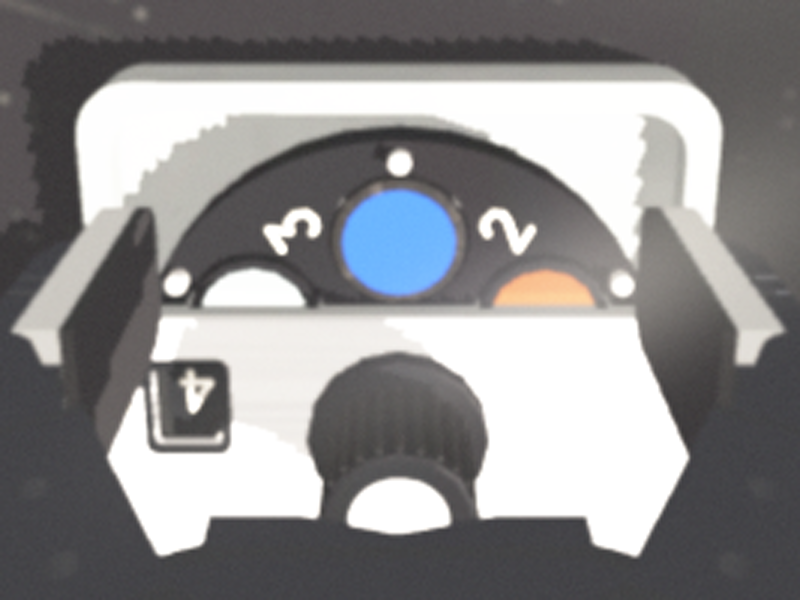

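The filter sits centred in pocket 4 with "4" in the window. I'll re-press once to confirm the seated height by contact.

```bash
python3 -m crank '[{"gripper":30,"travel":[-20,0,0],"twist":[0,0,0]},{"gripper":0,"travel":[-19.7,0,0],"twist":[0,0,0]},{"gripper":0,"travel":[0,0,10],"twist":[0,0,0]},{"gripper":0,"travel":[0,0,30],"twist":[0,0,0]},{"gripper":0,"travel":[0,0,25],"twist":[0,0,0]},{"gripper":0,"travel":[0,0,12],"twist":[0,0,0]},{"gripper":0,"travel":[0,0,4],"twist":[0,0,0]},{"gripper":0,"travel":[0,0,0],"twist":[0,0,0]},{"gripper":0,"travel":[0,0,0],"twist":[0,0,0]}]' 20; for i in 1 2 3 4 5; do python3 -m crank '[{"gripper":0,"travel":[0,0,1],"twist":[0,0,0]},{"gripper":0,"travel":[0,0,0],"twist":[0,0,0]}]'|egrep 'ee|wrist'; done
```

```text
time: 35.38
ee_pos: [0.5749, 0.1773, 0.0361]
tcp_rot: [-180.0, 0.1, -161.5]
wrist_force: [-0.3, -0.2, 0.5]
opening: -0.0002
grasp_force: 0.0
ee_pos: [0.5745, 0.1772, 0.0343]
wrist_force: [0.9, 0.4, 0.8]
ee_pos: [0.5744, 0.1771, 0.033]
wrist_force: [0.1, 0.0, -0.5]
ee_pos: [0.5744, 0.1772, 0.032]
wrist_force: [1.0, 1.1, 0.1]
ee_pos: [0.5744, 0.1772, 0.031]
wrist_force: [-0.3, 0.6, 0.5]
ee_pos: [0.5744, 0.1772, 0.03]
wrist_force: [0.3, -0.2, 0.6]
```

```bash
for i in 1 2 3 4 5; do python3 -m crank '[{"gripper":0,"travel":[0,0,0.6],"twist":[0,0,0]},{"gripper":0,"travel":[0,0,0],"twist":[0,0,0]}]'|egrep 'ee|wrist'; done
```

```text
ee_pos: [0.5745, 0.1772, 0.0295]
wrist_force: [-0.0, 0.7, -0.2]
ee_pos: [0.5744, 0.1772, 0.0292]
wrist_force: [-2.1, 0.4, 3.4]
ee_pos: [0.5744, 0.1772, 0.0286]
wrist_force: [-2.4, -1.6, 5.0]
ee_pos: [0.5744, 0.1772, 0.0282]
wrist_force: [-4.1, -1.2, 6.3]
ee_pos: [0.5744, 0.1772, 0.0278]
wrist_force: [-4.2, -0.8, 8.5]
```

Contact starts at 29.3 mm, and home is 29.4 mm, so the filter is fully seated. I'll retreat and hand in.

```bash
python3 -m crank '[{"gripper":0,"travel":[0,0,-2],"twist":[0,0,0]},{"gripper":0,"travel":[0,0,-3],"twist":[0,0,0]},{"gripper":0,"travel":[0,0,-6],"twist":[0,0,0]},{"gripper":0,"travel":[0,0,-25],"twist":[0,0,0]},{"gripper":0,"travel":[0,0,-30],"twist":[0,0,0]},{"gripper":0,"travel":[20,0,-25],"twist":[0,0,0]},{"gripper":70,"travel":[20,0,0],"twist":[0,0,0]},{"gripper":70,"travel":[0,0,0],"twist":[0,0,0]},{"gripper":70,"travel":[0,0,0],"twist":[0,0,0]},{"gripper":70,"travel":[0,0,0],"twist":[0,0,0]}]' 20; python3 - <<'E'
from h import *
a=cv2.imread("pics/w7.png").astype(int);b=bot.camera("wrist")[:,:,::-1].astype(int)
d=abs(cv2.GaussianBlur(a.astype(np.uint8),(0,0),2).astype(int)-cv2.GaussianBlur(b.astype(np.uint8),(0,0),2)).max(2)[222:380,230:420];print("diff",d.mean(),d.max())
print(bot.job_done())
E
```

```text
time: 39.12
ee_pos: [0.5368, 0.1646, 0.1176]
tcp_rot: [180.0, -0.0, -161.5]
wrist_force: [-0.1, 0.3, -0.1]
opening: 0.0697
grasp_force: 0.0
diff 4.927714856762159 54
the job is handed in; nothing more can be done
None
```

The blue filter is fully seated in pocket 4 (contact height 29.3 mm against 29.4 mm for home), the wheel is locked with 4 in the window, and the job was handed in at about 39 s with the robot clear of everything.

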